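# Fetch the seed tin from behind the canisters for weighing

## Robot

A 6-joint arm with a two-finger parallel gripper is mounted at the origin on the work surface. World frame = base frame: x ahead of the robot, y to its left, z up, the work surface at z = 0. Lengths are in m, angles in degrees, forces in N, time in s.
With the tool pointing down it reaches from about 0.25 to 0.725 m from the base axis. Payload 9.7 kg.
Tool frame: the origin (TCP) lies midway between the tips of the shut fingers; the grasp point (between the pads) lies 19 mm behind it (bot.pinch_z is the distance from the TCP to the grasp point, in m); z points along the fingers, x is the direction in which the jaws open and shut, and the axes are right-handed (so a half turn about z gives the same grasp; the last joint's range is limited). The gripper opens to 85 mm and grips with 20 to 120 N. Pads are 22 mm wide; open, the fingers measure 114 mm over their backs; the gripper's body (76 mm by 85 mm) begins 54 mm behind the grasp point. The pads swing forward as they close: fully open they stand 13 mm farther back than shut.
Start: joints at [69.557, 4.979, 10.078, 95.1, 0, 90], TCP at [0.192, 0.515, 0.231] pointing down, gripper open.
Joint ranges: [-179.16, 179.16], [-48.56, 103.87], [-65.8, 70.77], [-126.05, 130.52], [-82.76, 87.17], [-180, 180]. Speed limits (degrees/s): [127.2, 127.2, 147.25, 180, 180, 180].

## Interface

Orientations are given as [roll, pitch, yaw] about the fixed x, y, z axes, in that order (R = Rz(yaw) Ry(pitch) Rx(roll)).
In Python, from workcell import bot gives the robot as it stands. The module is installed in compiled form; this text tells all that it offers.
- The arm moves only by the shell command python3 -m pendant 'ROWS' [FORCE]. ROWS is JSON, a list of rows, each a list of 7 numbers: the shift along the tool's x, y, z scaled (see below), then the turn, a rotation vector about the tool's x, y, z scaled (see below), then the closure, from 0 (fully open) to 1 (shut). In form: [[tx, ty, tz, wx, wy, wz, jaw], ...]. A call has 1 to 12 rows; each row shifts and turns the pose as measured when the row begins, along the tool's axes as they then stand; what a row does not reach is not made up. The controller multiplies each number of a shift by 0.25 m and each number of a turn by pi rad. A row lasts 1/10 s, in which the tool goes at most 50 mm and 8.59 degrees, less where a joint would pass 70% of its speed; a pose out of reach is approached as far as the arm can. A call with a number of a shift or a turn outside -1 to 1 is refused whole. A call with a gripper value outside its range is refused whole. The fingers move at their own pace and stop on an object; FORCE is the grip in N (left out, the last holds). Time passes only in rows, so rows that do not move let the fingers close. It gives the time, the measured TCP pose, the force and the opening at its end, in the units of the state.
- bot.get_obs(): the state, without advancing time (a new reading comes with each control period).
- bot.camera(name): name is "side" or "top"; returns the picture (480x640x3 uint8, red, green, blue); there is no depth.
- bot.calibration(name): a dict with "intrinsics" (3x3 intrinsics, pixels), "xyz" and "attitude" of the camera in the world. Camera axes: x right, y up, looking along -z (the intrinsics and any distortion apply to the point x, -y, -z); pixel columns grow to the right and rows downward; lengths in m; the calibration is good to about 2 mm. A picture is of the moment at which its call begins. calibration takes no time and is no camera call.
- bot.job_done(): hands the job in, once; it reports no verdict.
The state is a dict: "time": time; "q": joint angles; "qd": joint speeds; "joint_efforts": joint torques, N m; "ee_pos": TCP position; "tcp_rot": TCP orientation; "wrist_force": force on the tool from outside, world axes, zero at the start; "torque": the same for the moment, N m; "opening": finger opening in m.
Only numpy, scipy, OpenCV 4.12 (cv2) and the standard library are available. Lean on these libraries where they do the work, as an engineer would, in place of code of your own. Each camera call takes 0.05 s, during which the arm holds its last target.

## Task

The yellow-lidded seed tin has to go on the scale, but three canisters stand in front of it and beside it: first stand all three upright on the dark side mat, leaving the tin where it is, then set the tin flat on the middle of the scale's pan and let go of it while the canisters wait on the mat. After that put every canister back upright on the centre of the mark of its own lid's colour, and leave the tin on the scale. Do not knock over a canister or the tin, and do not shift the small white-lidded tin.

Things in the scene. Friction and masses are not known exactly. Their poses are not given: they have to be found in the camera images.
- can_red_mid (a point): upright kraft-cardboard seed canister with a red lid, a round cylinder 52 mm across (sides and lid alike) and 96 mm tall, about 150 g; loose. At the start it stands on the round mark of its own colour. The point is its centre, 48 mm above its underside; grip it there or up to 20 mm higher; z is up its axis
- can_green_mid (a point): upright kraft-cardboard seed canister with a green lid, a round cylinder 52 mm across (sides and lid alike) and 96 mm tall, about 150 g; loose. At the start it stands on the round mark of its own colour. The point is its centre, 48 mm above its underside; grip it there or up to 20 mm higher; z is up its axis
- can_blue_mid (a point): upright kraft-cardboard seed canister with a blue lid, a round cylinder 52 mm across (sides and lid alike) and 96 mm tall, about 150 g; loose. At the start it stands on the round mark of its own colour. The point is its centre, 48 mm above its underside; grip it there or up to 20 mm higher; z is up its axis
- seed_tin_mid (a point): the wanted seed tin: flat round aluminium tin with a yellow lid, 56 mm across and 30 mm tall, about 90 g; loose. It lies on the wooden stock tray (its floor 10 mm above the bench) behind the three canisters, whose centres stand about 72 mm from its own: one in front and one on either side, too close and too tall for a gripper to come down on it. The point is its centre, 15 mm above its underside
- mark_red: flat round red mark, 68 mm across and 2 mm thick, fixed on the wooden stock tray: the home of the canister with the red lid, which covers it but for a coloured rim about 8 mm wide. Origin at the centre of its underside, so the canister's underside rests 2 mm above it
- mark_green: flat round green mark, 68 mm across and 2 mm thick, fixed on the wooden stock tray: the home of the canister with the green lid, which covers it but for a coloured rim about 8 mm wide. Origin at the centre of its underside, so the canister's underside rests 2 mm above it
- mark_blue: flat round blue mark, 68 mm across and 2 mm thick, fixed on the wooden stock tray: the home of the canister with the blue lid, which covers it but for a coloured rim about 8 mm wide. Origin at the centre of its underside, so the canister's underside rests 2 mm above it
- side_mat: the side mat: dark grey rectangular mat flat on the bench, 280 mm (its x) by 120 mm (its y), 4 mm thick, empty at the start, on the left or the right of the tray. Origin at the centre of its underside; x runs along its length. The three canisters fit in a row along it, 85 mm apart
- scale_pan (a point): centre of the top face of the round steel pan (110 mm across) of the white bench scale (180 x 150 mm), which stands on the other side of the tray. The pan is fixed and rigid, its top 45 mm above the bench and 15 mm above the scale's housing; z is up
- white_tin: a smaller round aluminium tin with a white lid, 42 mm across and 25 mm tall, in a far corner of the tray; loose, not part of the job. Origin at the centre of its underside
Things that resemble listed ones, but are neither listed nor needed, are in the scene too. What is shaped like the part that bears can_red_mid but purple is not meant.

How it is judged (in metres and radians):
On the way, in this order (a step that is already met when the one before it is completed fails the run):
1. all three canisters stand upright on the side mat, let go, with the yellow-lidded tin still in its place on the tray (x of can_red_mid in the frame of side_mat between -0.14 and 0.14 m and y of can_red_mid in the frame of side_mat between -0.06 and 0.06 m and z of can_red_mid in the frame of side_mat between 0.044 and 0.06 m and angle between each of can_red_mid, can_green_mid, can_blue_mid's own z axis and vertical below 0.15 rad and linear speed of each of can_red, can_green, can_blue below 0.03 m/s and angular speed of each of can_red, can_green, can_blue below 0.3 rad/s and contact force between the fingers and can_red below 0.1 N and x of can_green_mid in the frame of side_mat between -0.14 and 0.14 m and y of can_green_mid in the frame of side_mat between -0.06 and 0.06 m and z of can_green_mid in the frame of side_mat between 0.044 and 0.06 m and contact force between the fingers and can_green below 0.1 N and x of can_blue_mid in the frame of side_mat between -0.14 and 0.14 m and y of can_blue_mid in the frame of side_mat between -0.06 and 0.06 m and z of can_blue_mid in the frame of side_mat between 0.044 and 0.06 m and contact force between the fingers and can_blue below 0.1 N and distance of seed_tin_mid from where it was at the start of the episode below 0.03 m), for 0.2 s.
2. the yellow-lidded tin lies flat on the middle of the scale pan, let go, while the three canisters still stand on the mat (horizontal distance between seed_tin_mid and scale_pan below 0.015 m and z of seed_tin_mid in the frame of scale_pan between 0.009 and 0.022 m and angle between each of seed_tin_mid, can_red_mid, can_green_mid, can_blue_mid's own z axis and vertical below 0.15 rad and linear speed of each of seed_tin, can_red, can_green, can_blue below 0.03 m/s and angular speed of each of seed_tin, can_red, can_green, can_blue below 0.3 rad/s and contact force between the fingers and seed_tin below 0.1 N and x of can_red_mid in the frame of side_mat between -0.14 and 0.14 m and y of can_red_mid in the frame of side_mat between -0.06 and 0.06 m and z of can_red_mid in the frame of side_mat between 0.044 and 0.06 m and contact force between the fingers and can_red below 0.1 N and x of can_green_mid in the frame of side_mat between -0.14 and 0.14 m and y of can_green_mid in the frame of side_mat between -0.06 and 0.06 m and z of can_green_mid in the frame of side_mat between 0.044 and 0.06 m and contact force between the fingers and can_green below 0.1 N and x of can_blue_mid in the frame of side_mat between -0.14 and 0.14 m and y of can_blue_mid in the frame of side_mat between -0.06 and 0.06 m and z of can_blue_mid in the frame of side_mat between 0.044 and 0.06 m and contact force between the fingers and can_blue below 0.1 N), for 0.2 s.
At the end, for the whole second after the job is handed in: The yellow-lidded tin lies flat on the pan within 15 mm of its centre; each canister stands upright (within 0.15 rad) on the mark of its own lid's colour, centred within 12 mm; the white-lidded tin is within 30 mm of where it started; all are at rest and let go (horizontal distance between seed_tin_mid and scale_pan below 0.015 m and z of seed_tin_mid in the frame of scale_pan between 0.009 and 0.022 m and angle between each of seed_tin_mid, can_red_mid, can_green_mid, can_blue_mid's own z axis and vertical below 0.15 rad and linear speed of each of seed_tin, can_red, can_green, can_blue below 0.03 m/s and angular speed of each of seed_tin, can_red, can_green, can_blue below 0.3 rad/s and contact force between the fingers and seed_tin below 0.1 N and horizontal distance between can_red_mid and mark_red below 0.012 m and z of can_red_mid in the frame of mark_red between 0.042 and 0.058 m and contact force between the fingers and can_red below 0.1 N and horizontal distance between can_green_mid and mark_green below 0.012 m and z of can_green_mid in the frame of mark_green between 0.042 and 0.058 m and contact force between the fingers and can_green below 0.1 N and horizontal distance between can_blue_mid and mark_blue below 0.012 m and z of can_blue_mid in the frame of mark_blue between 0.042 and 0.058 m and contact force between the fingers and can_blue below 0.1 N and distance of white_tin from where it was at the start of the episode below 0.03 m); the robot touches nothing.
It fails at once if a canister is knocked over (angle between any of can_red_mid, can_green_mid, can_blue_mid's own z axis and vertical above 0.7 rad).
It fails at once if the yellow-lidded tin is tipped over (angle between seed_tin_mid's own z axis and vertical above 0.8 rad).
It fails at once if the white-lidded tin is shifted by more than 30 mm (distance of white_tin from where it was at the start of the episode above 0.03 m).
It also fails if it takes over 141 s, if anything falls off the work surface, if the arm or the gripper's body presses on something with over 40 N, if the wrist force passes 120 N, or if a joint passes its speed limit or range.

## Working session

There is one attempt and no reset: what is moved stays moved. The work goes in short steps, Python scripts to look and compute and a shell command to move; the robot and the scene stay as the last step left them, time stands still between calls to the robot, and variables do not carry over. Pictures are saved under pics/ and viewed, and the job is handed in when it is done.

```bash
mkdir -p pics
python3 - <<'E'
from workcell import bot
import cv2
o=bot.get_obs();print({k:o[k] for k in("time","ee_pos","tcp_rot","opening","q")},bot.pinch_z)
for n in("top","side"):
    print(n,bot.calibration(n))
    cv2.imwrite(f"pics/{n}0.png",cv2.cvtColor(bot.camera(n),cv2.COLOR_RGB2BGR))
E
```

```text
{'time': 0.0, 'ee_pos': array([0.19202483, 0.51513761, 0.23058388]), 'tcp_rot': array([1.79999312e+02, 7.60300934e-02, 6.95555435e+01]), 'opening': 0.08522337659205202, 'q': array([ 6.95567041e+01,  5.01000281e+00,  1.00333689e+01,  9.50993962e+01,
       -6.86150401e-04,  9.00011606e+01])} 0.0187
top {'intrinsics': array([[441.32015523,   0.        , 322.45309652],
       [  0.        , 441.32015523, 239.79592131],
       [  0.        ,   0.        ,   1.        ]]), 'xyz': array([ 0.32698939, -0.00126901,  1.00207973]), 'attitude': array([ 10.05137435,   0.4255615 , -88.81103436])}
side {'intrinsics': array([[433.65701615,   0.        , 318.48550106],
       [  0.        , 433.65701615, 238.74191186],
       [  0.        ,   0.        ,   1.        ]]), 'xyz': array([ 0.18251376, -0.35997153,  0.6265613 ]), 'attitude': array([ 38.98620837,  -0.78719518, -37.60052365])}
```

View pics/top0.png

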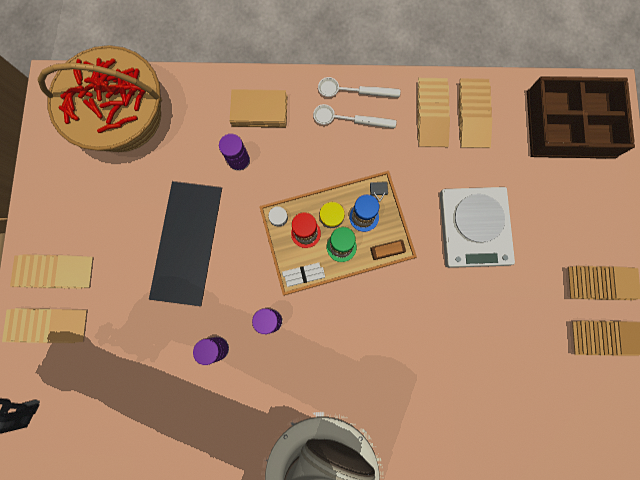

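View pics/side0.png

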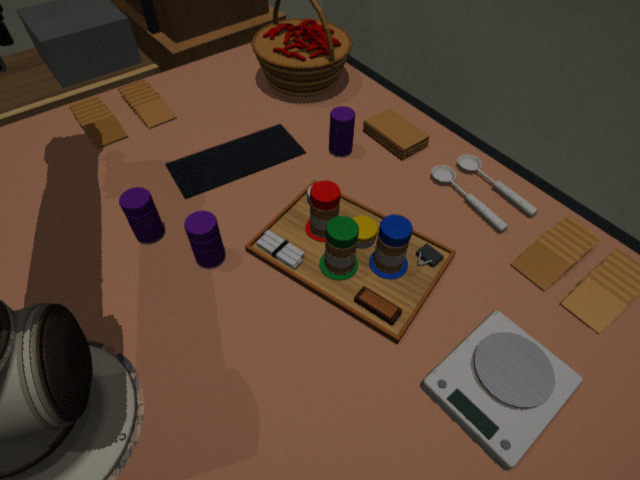

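The top view shows the red lid at about (304,225), green at (343,239), blue at (367,206), yellow at (332,214) and the white tin at (278,216). The mat is on the left, around (186,243), and the pan is at (480,218). The three purple canisters are decoys. Next I'll measure these positions.

```bash
cat > h.py <<'E'
import numpy as np, cv2
from scipy.spatial.transform import Rotation as R
from workcell import bot
def ray(n,uv):
    c=bot.calibration(n);K=c["intrinsics"]
    p=np.linalg.inv(K)@[uv[0],uv[1],1]; d=np.array([p[0],-p[1],-p[2]])
    return c["xyz"],R.from_euler("xyz",c["attitude"],degrees=True).as_matrix()@d
def w(n,uv,z):
    o,d=ray(n,uv); return o+d*(z-o[2])/d[2]
def px(n,P):
    c=bot.calibration(n);q=R.from_euler("xyz",c["attitude"],degrees=True).as_matrix().T@(np.array(P)-c["xyz"])
    p=c["intrinsics"]@[q[0],-q[1],-q[2]];return p[:2]/p[2]
E
python3 - <<'E'
from h import *
for n in("top","side"):
    im=cv2.imread(f"pics/{n}0.png"); 
    x0,y0,wd,hh=(250,165,175,135) if n=="top" else (235,170,230,170)
    s=4.5 if n=="top" else 3.4
    cv2.imwrite(f"pics/{n}0c.png",cv2.resize(im[y0:y0+hh,x0:x0+wd],None,fx=s,fy=s,interpolation=cv2.INTER_CUBIC))
im=cv2.imread("pics/top0.png");hsv=cv2.cvtColor(im,cv2.COLOR_BGR2HSV)
roi=np.zeros(im.shape[:2],bool);roi[175:290,265:415]=1
for nm,lo,hi,z in(("red",0,6,.108),("green",60,85,.108),("blue",100,125,.108),("yellow",25,32,.04)):
    m=((hsv[...,0]>=lo)&(hsv[...,0]<=hi)&(hsv[...,1]>180)&(hsv[...,2]>90)&roi).astype(np.uint8)
    k,l,st,c=cv2.connectedComponentsWithStats(m);i=1+np.argmax(st[1:,4])
    cs,_=cv2.findContours((l==i).astype(np.uint8),cv2.RETR_EXTERNAL,cv2.CHAIN_APPROX_NONE)
    (u,v),r=cv2.minEnclosingCircle(cs[0]);print(nm,st[i],(u,v),r,c[i],w("top",c[i],z))
m=((hsv[...,2]<70)).astype(np.uint8);m[:,:130]=0;m[:170]=0;m[310:]=0;m[:,240:]=0
cs,_=cv2.findContours(m,cv2.RETR_EXTERNAL,cv2.CHAIN_APPROX_NONE)
c=max(cs,key=cv2.contourArea);b=cv2.boxPoints(cv2.minAreaRect(c));print(b)
for p in b:print(w("top",p,.004))
print("pan",w("top",(480.5,217.5),.045),"white",w("top",(278,216),.035))
for p in((231,145),(266,321),(207,351)):print("purple",w("top",p,.096))
E
```

```text
red [291 213  30  35 630] (305.3245544433594, 229.74562072753906) 17.571849822998047 [304.30634921 228.05555556] [0.50922128 0.04669105 0.108     ]
green [331 233   2   7   7] (331.5, 236.0) 3.0414812564849854 [331.28571429 236.        ] [ 0.4935939 -0.009372   0.108    ]
blue [350 195  29  36 418] (365.0, 212.5) 18.500099182128906 [365.70574163 209.88755981] [ 0.55024457 -0.08002454  0.108     ]
yellow [320 202  24  24 468] (331.558837890625, 213.63446044921875) 12.24583911895752 [331.64957265 213.59188034] [ 0.55726492 -0.00992206  0.04      ]
[[148.504   298.72797]
 [170.392   178.344  ]
 [222.13599 187.75201]
 [200.24799 308.136  ]]
[0.36145216 0.39839745 0.004     ]
[0.64407282 0.37187762 0.004     ]
[0.62331731 0.24810307 0.004     ]
[0.34295309 0.28029374 0.004     ]
pan [ 0.55343786 -0.33983912  0.045     ] white [0.5506155  0.11054516 0.035     ]
purple [0.69255217 0.21166373 0.096     ]
purple [0.31855389 0.11941817 0.096     ]
purple [0.25713295 0.2349518  0.096     ]
```

View pics/top0c.png

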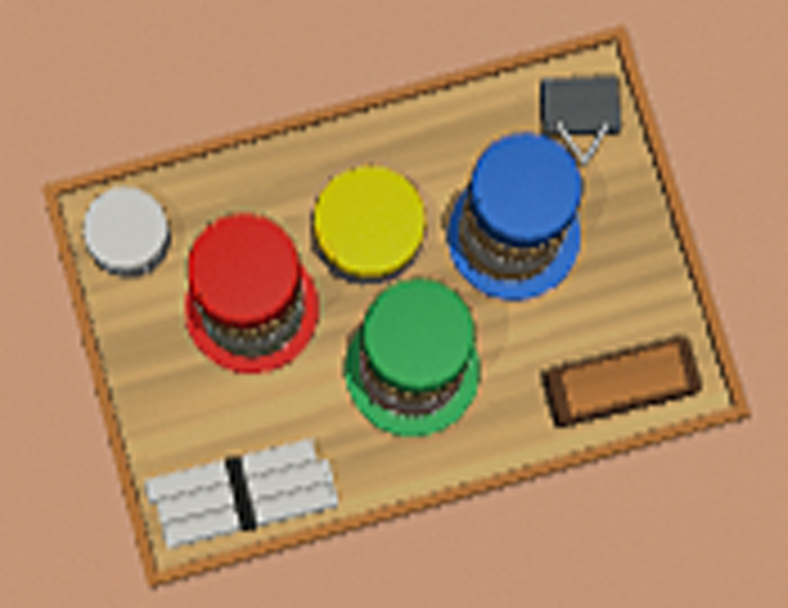

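View pics/side0c.png

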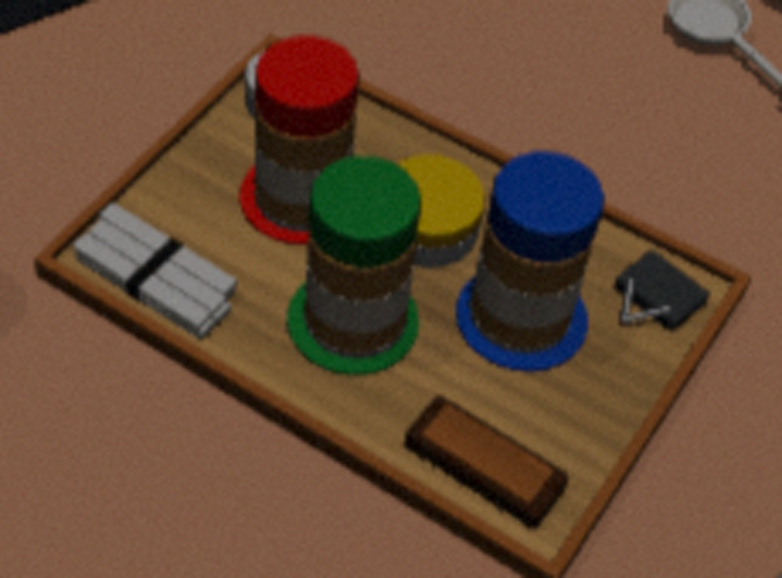

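Crop readings, as lid centres: red (244,269), green (418,334), blue (526,188) and yellow (369,221) in the top crop. In the side crop they are red (307,72), green (365,199), blue (547,193) and yellow (433,194). I'll triangulate both and compare them.

Run:
```python
from h import *
T={"red":((244,269),(307,72),.108),"green":((418.5,334),(365,207),.108),"blue":((526,188),(547,197),.108),"yellow":((369,221),(435,195),.04)}
for k,(a,b,z) in T.items():
    p=(np.array(a)+.5)/4.5-.5+[250,165];q=(np.array(b)+.5)/3.4-.5+[235,170]
    print(k,w("top",p,z).round(4),w("side",q,z).round(4))
```

```text
red [0.5169 0.0479 0.108 ] [0.5166 0.0442 0.108 ]
green [ 0.4881 -0.0328  0.108 ] [ 0.4837 -0.0408  0.108 ]
blue [ 0.5578 -0.0817  0.108 ] [ 0.5551 -0.0869  0.108 ]
yellow [ 0.557  -0.0098  0.04  ] [ 0.5579 -0.0147  0.04  ]
```

```bash
python3 -m pendant '[[0,0,0,0,0,0.0477,0],[0,0,0,0,0,0.0477,0],[0,0,0,0,0,0.0477,0],[0,0,0,0,0,0.0477,0]]' 40
```

```text
time: 0.5
ee_pos: [0.1918, 0.5146, 0.2289]
tcp_rot: [179.9, 0.2, 34.8]
wrist_force: [0.8, 0.8, -0.5]
opening: 0.0856
```

```bash
python3 -m pendant '[[0,0,0,0,0,0.0387,0],[0,0,0,0,0,0.0387,0],[0,0,0,0,0,0.0387,0],[0,0,0,0,0,0.0387,0],[0,0,0,0,0,0.0387,0]]'; python3 -m pendant '[[0.13,0.16,0,0,0,0,0],[0.13,0.16,0,0,0,0,0],[0.13,0.16,0,0,0,0,0],[0.13,0.16,0,0,0,0,0],[0.13,0.16,0,0,0,0,0],[0.13,0.16,0,0,0,0,0],[0.13,0.16,0,0,0,0,0],[0.13,0.16,0,0,0,0,0],[0.13,0.16,0,0,0,0,0],[0.13,0.16,0,0,0,0,0],[0.13,0.16,0,0,0,0,0]]'
```

```text
time: 1.0
ee_pos: [0.1916, 0.5139, 0.2266]
tcp_rot: [179.5, 0.2, -1.5]
wrist_force: [0.1, -0.3, 0.7]
opening: 0.0856
time: 2.1
ee_pos: [0.5241, 0.0746, 0.225]
tcp_rot: [179.3, 0.3, -1.3]
wrist_force: [0.5, 2.1, 1.1]
opening: 0.0852
```

```bash
python3 -m pendant '[[0,0,0,0.004,0.002,-0.007,0],[0,0,0,0,0,0,0]]'
```

```text
time: 2.3
ee_pos: [0.5266, 0.0693, 0.223]
tcp_rot: [180.0, 0.1, -0.4]
wrist_force: [-0.6, 0.4, 0.3]
opening: 0.0854
```

```bash
python3 -m pendant '[[-0.038,0.093,0,0,0,-0.002,0],[0,0,0,0,0,0,0],[0,0,0.08,0,0,0,0],[0,0,0.08,0,0,0,0],[0,0,0.08,0,0,0,0]]';python3 - <<'E'
from h import *
cv2.imwrite("pics/t1.png",cv2.resize(cv2.cvtColor(bot.camera("side"),cv2.COLOR_RGB2BGR)[100:340,180:480],None,fx=2.4,fy=2.4))
E
```

```text
time: 2.8
ee_pos: [0.5167, 0.0483, 0.1633]
tcp_rot: [180.0, -0.1, -0.1]
wrist_force: [-0.0, 0.5, -0.2]
opening: 0.0852
```

View pics/t1.png

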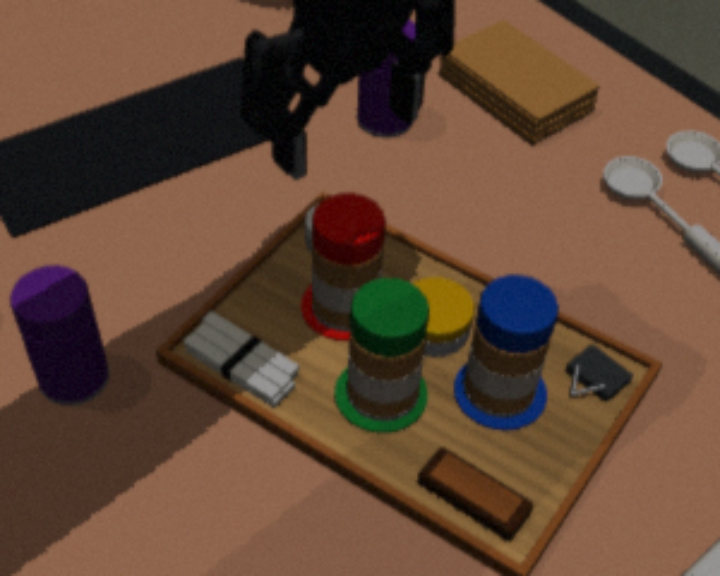

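The open fingers straddle the red lid, at about (348,225) in the crop, and nothing is in the way below. I'll descend and close.

```bash
python3 -m pendant '[[0,0.004,0.08,0,0,0,0],[0,0.004,0.08,0,0,0,0],[0,0,0.08,0,0,0,0],[0,0,0.08,0,0,0,0],[0,0,0.06,0,0,0,0],[0,0,0.02,0,0,0,0],[0,0,0,0,0,0,0]]'
```

```text
time: 3.55
ee_pos: [0.514, 0.0519, 0.0579]
tcp_rot: [179.9, 0.2, 0.2]
wrist_force: [0.7, -0.2, 0.9]
opening: 0.0852
```

```bash
python3 -m pendant '[[0.01,0.022,0.012,0,0,0,0],[0,0,0,0,0,0,0],[0,0,0,0,0,0,0]]'
```

```text
time: 3.85
ee_pos: [0.5179, 0.0462, 0.057]
tcp_rot: [179.9, 0.1, 0.2]
wrist_force: [0.2, 0.6, 0.9]
opening: 0.0856
```

Position is good, with the grasp at z 0.076, which is 16 mm above the can's centre. Closing.

```bash
python3 -m pendant '[[0,0,0,0,0,0,0.5],[0,0,0,0,0,0,0.5],[0,0,0,0,0,0,0.5],[0,0,0,0,0,0,0.5],[0,0,0,0,0,0,0.6],[0,0,0,0,0,0,0.6],[0,0,0,0,0,0,0.6]]' 40
```

```text
time: 4.55
ee_pos: [0.5186, 0.0461, 0.0583]
tcp_rot: [179.9, -0.0, 0.1]
wrist_force: [0.4, 0.6, -0.1]
opening: 0.0513
```

```bash
python3 -m pendant '[[0,0,-0.06,0,0,0,0.8],[0,0,-0.1,0,0,0,0.8],[0,0,-0.12,0,0,0,0.8],[0,0,-0.12,0,0,0,0.8],[0,0,-0.12,0,0,0,0.8],[0,0,-0.1,0,0,0,0.8],[0,0,0,0,0,0,0.8]]' 40;python3 - <<'E'
from h import *
cv2.imwrite("pics/t2.png",cv2.cvtColor(bot.camera("side"),cv2.COLOR_RGB2BGR))
cv2.imwrite("pics/t2t.png",cv2.resize(cv2.cvtColor(bot.camera("top"),cv2.COLOR_RGB2BGR)[165:300,250:425],None,fx=4.5,fy=4.5,interpolation=cv2.INTER_CUBIC))
E
```

```text
time: 5.25
ee_pos: [0.5166, 0.0462, 0.2232]
tcp_rot: [179.9, 0.1, 0.1]
wrist_force: [0.5, 0.3, -1.8]
opening: 0.0509
```

View pics/t2.png

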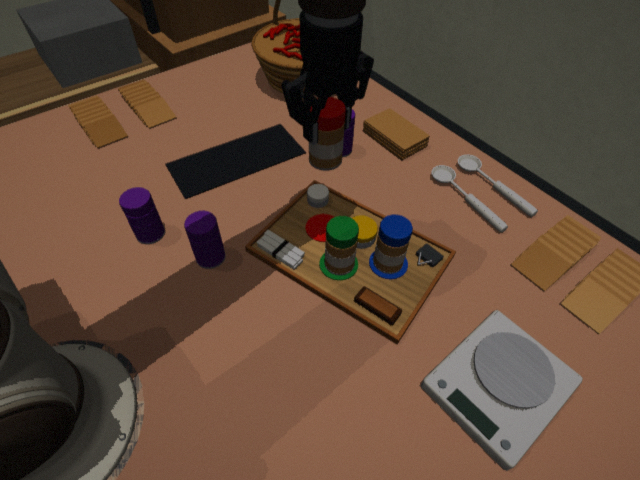

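The red canister hangs upright in the gripper at (327,130), and its mark at (322,228) is clear. Next I move it to the mat's far slot.

```bash
python3 -m pendant '[[0.015,-0.06,0,0,0,0,0.8],[0.035,-0.13,0,0,0,0,0.8],[0.035,-0.13,0,0,0,0,0.8],[0.035,-0.13,0,0,0,0,0.8],[0.035,-0.13,0,0,0,0,0.8],[0.035,-0.13,0,0,0,0,0.8],[0.035,-0.13,0,0,0,0,0.8],[0.035,-0.13,0,0,0,0,0.8],[0.02,-0.07,0,0,0,0,0.8],[0,0,0,0,0,0,0.8]]'
```

```text
time: 6.35
ee_pos: [0.5819, 0.3225, 0.199]
tcp_rot: [179.5, 1.6, 0.1]
wrist_force: [0.1, -1.0, -1.5]
opening: 0.0513
```

```bash
python3 -m pendant '[[0.02,0.03,0,0.003,0.009,0,0.8],[0,0,0,0,0,0,0.8],[0,0,0.08,0,0,0,0.8],[0,0,0.08,0,0,0,0.8],[0,0,0.08,0,0,0,0.8],[0,0,0.08,0,0,0,0.8],[0,0,0.08,0,0,0,0.8],[0,0,0.08,0,0,0,0.8],[0,0,0,0,0,0,0.8]]'
```

```text
time: 7.25
ee_pos: [0.5799, 0.313, 0.0671]
tcp_rot: [179.7, 0.8, -0.1]
wrist_force: [-0.6, 0.2, -1.6]
opening: 0.0511
```

```bash
python3 -m pendant '[[0.01,0,0.035,0.002,0.0045,0,0.8],[0,0,0.02,0,0,0,0.8],[0,0,0.008,0,0,0,0.8],[0,0,0,0,0,0,0.8]]'
```

```text
time: 7.65
ee_pos: [0.5818, 0.3125, 0.053]
tcp_rot: [-180.0, 0.1, -0.1]
wrist_force: [0.3, 0.3, -1.2]
opening: 0.0512
```

```bash
python3 -m pendant '[[0,0,0.01,0,0,0,0.8],[0,0,0.006,0,0,0,0.8],[0,0,0,0,0,0,0.8]]'
```

```text
time: 7.95
ee_pos: [0.5824, 0.3129, 0.0506]
tcp_rot: [-179.9, -0.0, -0.1]
wrist_force: [0.4, 0.2, -2.3]
opening: 0.051
```

```bash
python3 -m pendant '[[0,0,0.008,0,0,0,0.8],[0,0,0.004,0,0,0,0.8],[0,0,0,0,0,0,0.8]]'
```

```text
time: 8.25
ee_pos: [0.5827, 0.3133, 0.0506]
tcp_rot: [-179.8, -0.1, -0.1]
wrist_force: [-0.2, 0.2, -2.5]
opening: 0.0514
```

```bash
python3 -m pendant '[[0,0,0.012,0,0,0,0.8],[0,0,0,0,0,0,0.8]]'
```

```text
time: 8.45
ee_pos: [0.5832, 0.3139, 0.051]
tcp_rot: [-179.7, -0.3, -0.1]
wrist_force: [-0.1, -0.0, -1.3]
opening: 0.0512
```

It's resting on the mat, since z no longer drops. Releasing and rising.

```bash
python3 -m pendant '[[0,0,0,0,0,0,0.3],[0,0,0,0,0,0,0],[0,0,0,0,0,0,0],[0,0,0,0,0,0,0]]'; python3 -m pendant '[[0,0,-0.06,0,0,0,0],[0,0,-0.12,0,0,0,0],[0,0,-0.12,0,0,0,0],[0,0,-0.12,0,0,0,0],[0,0,-0.12,0,0,0,0],[0,0,-0.12,0,0,0,0],[0,0,0,0,0,0,0]]';python3 - <<'E'
from h import *
cv2.imwrite("pics/t3.png",cv2.cvtColor(bot.camera("side"),cv2.COLOR_RGB2BGR))
E
```

```text
time: 8.85
ee_pos: [0.5837, 0.3141, 0.0507]
tcp_rot: [-179.7, -0.3, -0.1]
wrist_force: [0.1, 0.2, 0.0]
opening: 0.0855
time: 9.55
ee_pos: [0.5815, 0.3125, 0.227]
tcp_rot: [-179.7, -0.4, -0.1]
wrist_force: [0.3, -0.4, 0.5]
opening: 0.0855
```

View pics/t3.png

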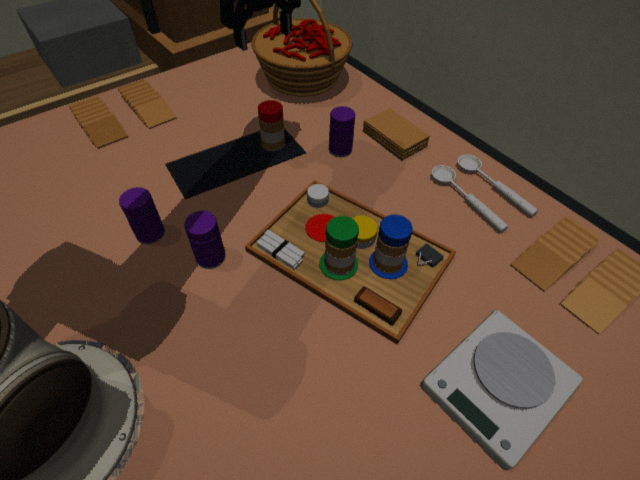

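View pics/t2t.png

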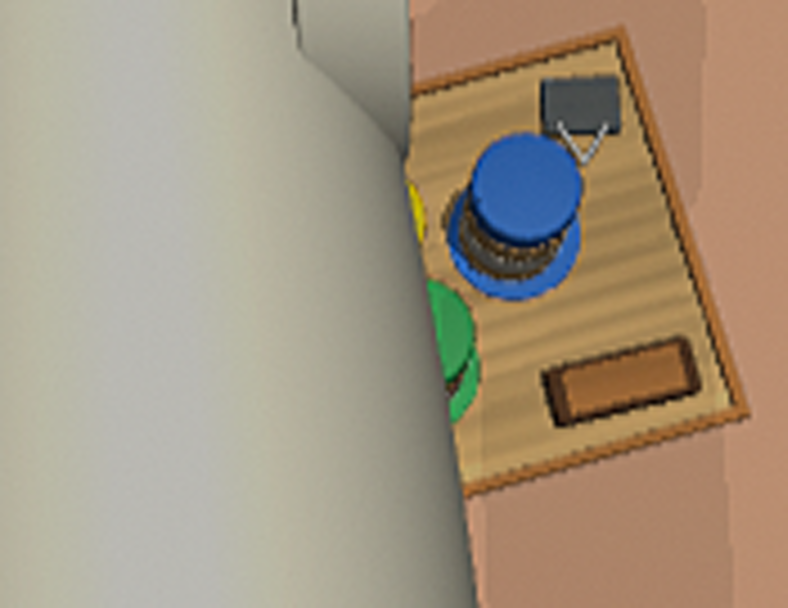

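Red stands upright on the mat at (272,130). Green is next.

```bash
python3 -m pendant '[[-0.04,0.15,0,0,0,0,0],[-0.04,0.15,0,0,0,0,0],[-0.04,0.15,0,0,0,0,0],[-0.04,0.15,0,0,0,0,0],[-0.04,0.15,0,0,0,0,0],[-0.04,0.15,0,0,0,0,0],[-0.04,0.15,0,0,0,0,0],[-0.04,0.15,0,0,0,0,0],[-0.04,0.15,0,0,0,0,0],[0,0.02,0,0,0,0,0],[0,0,0,0,0,0,0]]'
```

```text
time: 10.7
ee_pos: [0.483, -0.0417, 0.2154]
tcp_rot: [-179.9, 0.4, -0.0]
wrist_force: [0.0, 0.3, 0.4]
opening: 0.0855
```

```bash
python3 -m pendant '[[0.02,-0.027,0,0,0.002,0,0],[0,0,0,0,0,0,0],[0,0,0.09,0,0,0,0],[0,0,0.09,0,0,0,0],[0,0,0.09,0,0,0,0],[0,0,0.09,0,0,0,0],[0,0,0.09,0,0,0,0],[0,0,0.09,0,0,0,0],[0,0,0,0,0,0,0]]'
```

```text
time: 11.6
ee_pos: [0.4908, -0.0236, 0.0742]
tcp_rot: [-179.8, -0.0, 0.8]
wrist_force: [-0.2, -0.2, -0.1]
opening: 0.0854
```

```bash
python3 -m pendant '[[-0.006,0.022,0.03,0,0,0.004,0],[-0.003,0.02,0.03,0,0,0,0],[0,0,0,0,0,0,0],[0,0,0,0,0,0,0]]'
```

```text
time: 12.0
ee_pos: [0.4901, -0.0334, 0.0607]
tcp_rot: [-179.8, -0.1, 0.2]
wrist_force: [0.1, -0.6, 0.1]
opening: 0.0853
```

```bash
python3 -m pendant '[[-0.004,0.006,0.016,0,0,0,0],[0,0,0,0,0,0,0],[0,0,0,0,0,0,0.5],[0,0,0,0,0,0,0.5],[0,0,0,0,0,0,0.5],[0,0,0,0,0,0,0.5],[0,0,0,0,0,0,0.8],[0,0,0,0,0,0,0.8],[0,0,0,0,0,0,0.8]]' 40
```

```text
time: 12.9
ee_pos: [0.49, -0.0353, 0.0583]
tcp_rot: [-179.8, -0.3, 0.2]
wrist_force: [0.7, -0.7, -0.3]
opening: 0.0513
```

```bash
python3 -m pendant '[[0,0,-0.06,0,0,0,0.8],[0,0,-0.1,0,0,0,0.8],[0,0,-0.12,0,0,0,0.8],[0,0,-0.12,0,0,0,0.8],[0,0,-0.12,0,0,0,0.8],[0,0,-0.1,0,0,0,0.8],[0,0,0,0,0,0,0.8]]' 40;python3 -m pendant '[[0,-0.06,-0.005,0,0,0,0.8],[0,-0.14,-0.01,0,0,0,0.8],[0,-0.14,-0.01,0,0,0,0.8],[0,-0.14,-0.01,0,0,0,0.8],[0,-0.14,-0.01,0,0,0,0.8],[0,-0.14,-0.01,0,0,0,0.8],[0,-0.14,-0.01,0,0,0,0.8],[0,-0.14,-0.01,0,0,0,0.8],[0,-0.14,-0.01,0,0,0,0.8],[0,-0.14,-0.01,0,0,0,0.8],[0,-0.06,0,0,0,0,0.8],[0,0,0,0,0,0,0.8]]'
```

```text
time: 13.6
ee_pos: [0.4876, -0.0356, 0.2242]
tcp_rot: [-179.8, -0.3, 0.2]
wrist_force: [-0.3, 0.4, -0.7]
opening: 0.0511
time: 14.8
ee_pos: [0.4843, 0.3215, 0.2481]
tcp_rot: [-180.0, -0.1, -0.0]
wrist_force: [-0.8, 0.0, -1.0]
opening: 0.0511
```

```bash
python3 -m pendant '[[0.006,0,0.06,0,0,0,0.8],[0,0,0.1,0,0,0,0.8],[0,0,0.1,0,0,0,0.8],[0,0,0.1,0,0,0,0.8],[0,0,0.1,0,0,0,0.8],[0,0,0.1,0,0,0,0.8],[0,0,0.1,0,0,0,0.8],[0,0,0.04,0,0,0,0.8],[0,0,0,0,0,0,0.8]]'
```

```text
time: 15.7
ee_pos: [0.4863, 0.3112, 0.0669]
tcp_rot: [179.8, -0.1, -0.3]
wrist_force: [-0.8, -0.3, -0.6]
opening: 0.0512
```

```bash
python3 -m pendant '[[0,-0.045,0,0,0,0,0.8],[0,0,0.03,0,0,0,0.8],[0,0,0.02,0,0,0,0.8],[0,0,0.012,0,0,0,0.8],[0,0,0.008,0,0,0,0.8],[0,0,0,0,0,0,0.8]]';python3 -m pendant '[[0,0,0.008,0,0,0,0.8],[0,0,0,0,0,0,0.8]]'
```

```text
time: 16.3
ee_pos: [0.4883, 0.3241, 0.0525]
tcp_rot: [-180.0, -0.3, -0.4]
wrist_force: [0.1, -1.2, -2.0]
opening: 0.0512
time: 16.5
ee_pos: [0.4885, 0.3242, 0.0506]
tcp_rot: [-180.0, -0.4, -0.4]
wrist_force: [-0.5, -0.1, -1.3]
opening: 0.0512
```

Same height as red's release. I'll release, rise and head for blue.

```bash
python3 -m pendant '[[0,0,0.004,0,0,0,0.8],[0,0,0,0,0,0,0.3],[0,0,0,0,0,0,0],[0,0,0,0,0,0,0],[0,0,0,0,0,0,0],[0,0,-0.06,0,0,0,0],[0,0,-0.12,0,0,0,0],[0,0,-0.12,0,0,0,0],[0,0,-0.12,0,0,0,0],[0,0,-0.12,0,0,0,0],[0,0,-0.12,0,0,0,0],[0,0,0,0,0,0,0]]';python3 - <<'E'
from h import *
cv2.imwrite("pics/t4.png",cv2.cvtColor(bot.camera("side"),cv2.COLOR_RGB2BGR))
E
```

```text
time: 17.7
ee_pos: [0.4865, 0.3235, 0.2283]
tcp_rot: [-179.9, -0.5, -0.4]
wrist_force: [-0.3, 0.0, 0.3]
opening: 0.0853
```

View pics/t4.png

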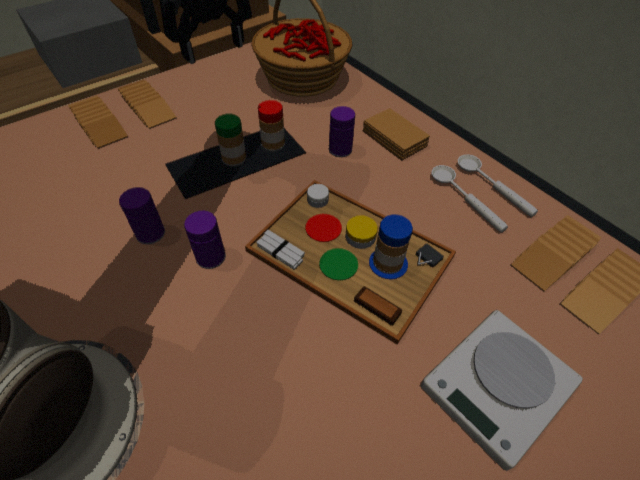

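Red and green stand upright on the mat at (271,125) and (231,140). Blue is next.

```bash
python3 -m pendant '[[0.028,0.16,-0.004,0,0,0,0],[0.028,0.16,-0.004,0,0,0,0],[0.028,0.16,-0.004,0,0,0,0],[0.028,0.16,-0.004,0,0,0,0],[0.028,0.16,-0.004,0,0,0,0],[0.028,0.16,-0.004,0,0,0,0],[0.028,0.16,-0.004,0,0,0,0],[0.028,0.16,-0.004,0,0,0,0],[0.028,0.16,-0.004,0,0,0,0],[0.028,0.16,-0.004,0,0,0,0],[0,0,0,0,0,0,0],[0,0,0,0,0,0,0]]'
```

```text
time: 18.95
ee_pos: [0.5523, -0.0922, 0.2301]
tcp_rot: [-180.0, 0.1, -0.2]
wrist_force: [-0.4, 0.9, 0.9]
opening: 0.0855
```

```bash
python3 -m pendant '[[0.026,-0.036,0,0,0,0,0],[0,0,0,0,0,0,0],[0,0,0.09,0,0,0,0],[0,0,0.09,0,0,0,0],[0,0,0.09,0,0,0,0],[0,0,0.09,0,0,0,0],[0,0,0.09,0,0,0,0],[0,0,0.09,0,0,0,0],[0,0,0.06,0,0,0,0],[0,0,0,0,0,0,0]]'
```

```text
time: 19.95
ee_pos: [0.5592, -0.0692, 0.075]
tcp_rot: [-179.9, 0.1, 0.8]
wrist_force: [-1.1, -0.4, -0.0]
opening: 0.0851
```

```bash
python3 -m pendant '[[0,0.03,0.03,0,0,0.004,0],[0,0.022,0.03,0,0,0,0],[0,0,0.01,0,0,0,0],[0,0,0,0,0,0,0]]'
```

```text
time: 20.35
ee_pos: [0.5605, -0.0817, 0.0586]
tcp_rot: [-179.9, -0.1, 0.2]
wrist_force: [-0.2, 0.6, -0.8]
opening: 0.0854
```

```bash
python3 -m pendant '[[0,0.005,0,0,0,0,0],[0,0,0,0,0,0,0],[0,0,0,0,0,0,0.5],[0,0,0,0,0,0,0.5],[0,0,0,0,0,0,0.5],[0,0,0,0,0,0,0.5],[0,0,0,0,0,0,0.8],[0,0,0,0,0,0,0.8],[0,0,0,0,0,0,0.8]]' 40; python3 -m pendant '[[0,0,-0.06,0,0,0,0.8],[0,0,-0.1,0,0,0,0.8],[0,0,-0.12,0,0,0,0.8],[0,0,-0.12,0,0,0,0.8],[0,0,-0.12,0,0,0,0.8],[0,0,-0.1,0,0,0,0.8],[0,0,0,0,0,0,0.8]]' 40
```

```text
time: 21.25
ee_pos: [0.5612, -0.0833, 0.0603]
tcp_rot: [-180.0, -0.2, 0.2]
wrist_force: [-1.3, -0.6, 0.7]
opening: 0.0511
time: 21.95
ee_pos: [0.5592, -0.083, 0.2256]
tcp_rot: [-179.9, -0.2, 0.2]
wrist_force: [0.3, 1.4, -1.4]
opening: 0.0515
```

```bash
python3 -m pendant '[[-0.03,-0.07,-0.005,0,0,0,0.8],[-0.06,-0.15,-0.007,0,0,0,0.8],[-0.06,-0.15,-0.007,0,0,0,0.8],[-0.06,-0.15,-0.007,0,0,0,0.8],[-0.06,-0.15,-0.007,0,0,0,0.8],[-0.06,-0.15,-0.007,0,0,0,0.8],[-0.06,-0.15,-0.007,0,0,0,0.8],[-0.06,-0.15,-0.007,0,0,0,0.8],[-0.06,-0.15,-0.007,0,0,0,0.8],[-0.06,-0.15,-0.007,0,0,0,0.8],[-0.06,-0.15,-0.007,0,0,0,0.8],[-0.03,-0.08,0,0,0,0,0.8]]';python3 -m pendant '[[0,0,0,0,0,0,0.8]]'
```

```text
time: 23.15
ee_pos: [0.3777, 0.3451, 0.2375]
tcp_rot: [179.9, 0.4, -0.1]
wrist_force: [-0.3, -0.5, -1.4]
opening: 0.0512
time: 23.25
ee_pos: [0.3755, 0.3472, 0.2364]
tcp_rot: [179.9, 0.5, 0.1]
wrist_force: [0.1, -0.7, -1.2]
opening: 0.0512
```

```bash
python3 -m pendant '[[0.066,0.02,0.04,0,0.003,0,0.8],[0,0,0.08,0,0,0,0.8],[0,0,0.09,0,0,0,0.8],[0,0,0.09,0,0,0,0.8],[0,0,0.09,0,0,0,0.8],[0,0,0.09,0,0,0,0.8],[0,0,0.09,0,0,0,0.8],[0,0,0.06,0,0,0,0.8],[0,0,0,0,0,0,0.8]]'
```

```text
time: 24.15
ee_pos: [0.3947, 0.3308, 0.0645]
tcp_rot: [179.5, 0.1, -0.2]
wrist_force: [-0.5, -1.1, -0.9]
opening: 0.0514
```

```bash
python3 -m pendant '[[0,-0.008,0.024,0.003,0,0,0.8],[0,0,0.016,0,0,0,0.8],[0,0,0.008,0,0,0,0.8],[0,0,0,0,0,0,0.8]]';python3 -m pendant '[[0,0,0.006,0,0,0,0.8],[0,0,0,0,0,0,0.8]]'
```

```text
time: 24.55
ee_pos: [0.3962, 0.3314, 0.0528]
tcp_rot: [-179.9, 0.0, -0.3]
wrist_force: [-0.3, 0.7, -1.2]
opening: 0.0513
time: 24.75
ee_pos: [0.3967, 0.3321, 0.0528]
tcp_rot: [-179.8, -0.1, -0.3]
wrist_force: [-0.7, 0.1, -0.8]
opening: 0.0514
```

```bash
python3 -m pendant '[[0,0,0.003,0,0,0,0.8],[0,0,0,0,0,0,0.3],[0,0,0,0,0,0,0],[0,0,0,0,0,0,0],[0,0,0,0,0,0,0],[0,0,-0.06,0,0,0,0],[0,0,-0.12,0,0,0,0],[0,0,-0.12,0,0,0,0],[0,0,-0.12,0,0,0,0],[0,0,-0.12,0,0,0,0],[0,0,-0.12,0,0,0,0],[0,0,0,0,0,0,0]]';python3 - <<'E'
from h import *
im=cv2.cvtColor(bot.camera("side"),cv2.COLOR_RGB2BGR)
cv2.imwrite("pics/t5.png",im)
cv2.imwrite("pics/t5c.png",cv2.resize(im[170:340,235:465],None,fx=3.4,fy=3.4,interpolation=cv2.INTER_CUBIC))
im=cv2.cvtColor(bot.camera("top"),cv2.COLOR_RGB2BGR)
cv2.imwrite("pics/t5t.png",im)
cv2.imwrite("pics/t5tc.png",cv2.resize(im[165:300,250:425],None,fx=4.5,fy=4.5,interpolation=cv2.INTER_CUBIC))
E
```

```text
time: 25.95
ee_pos: [0.3957, 0.331, 0.2304]
tcp_rot: [-179.7, -0.3, -0.3]
wrist_force: [1.1, -0.3, 0.3]
opening: 0.0856
```

View pics/t5.png

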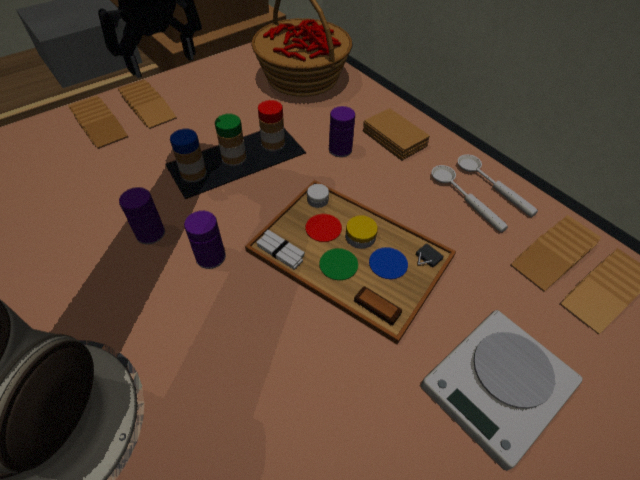

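View pics/t5tc.png

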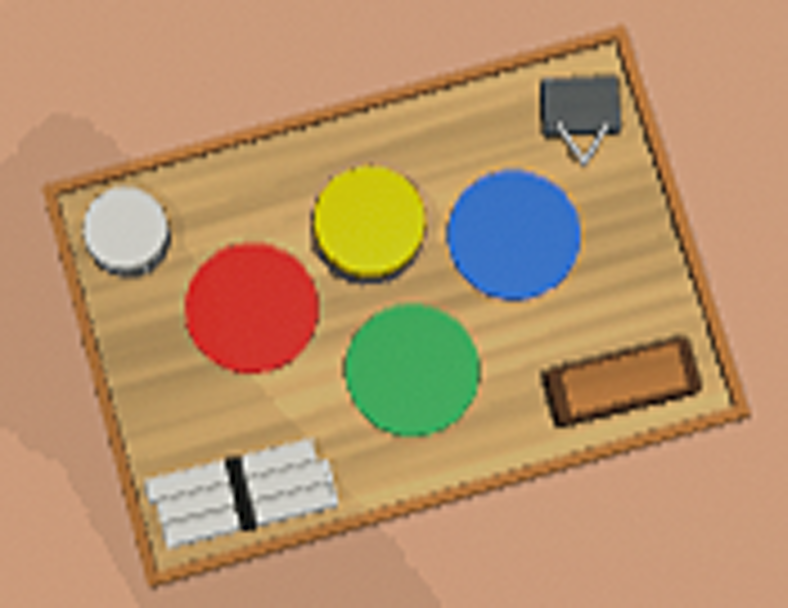

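View pics/t5c.png

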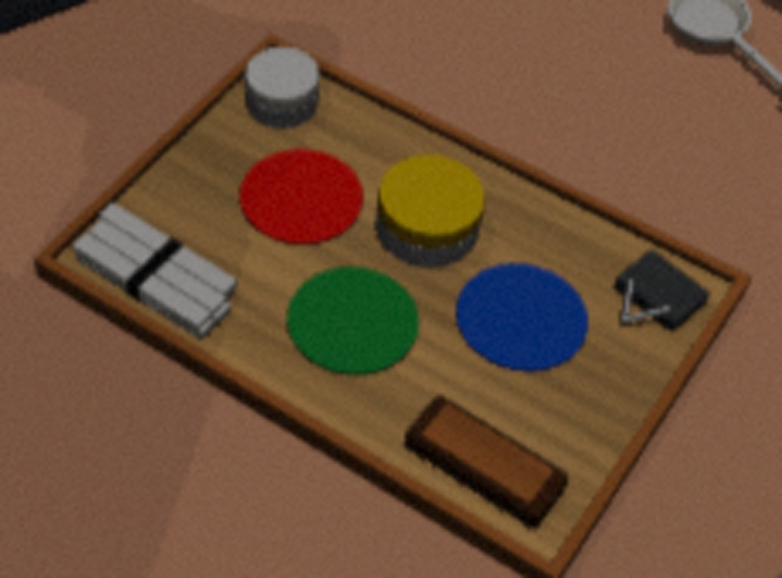

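All three canisters stand upright on the mat. Mark centres in the top crop are red (252,308), green (412,370) and blue (514,235). The yellow tin hasn't moved from (369,221). Now I'll measure the marks, tin and pan with both cameras.

Run:
```python
from h import *
T={"red":((252,308),(301,195.5),.012),"green":((412,370),(353,319.5),.012),"blue":((514,235),(522,316),.012),"yellow":((369,221),(431,197),.04)}
for k,(a,b,z) in T.items():
    p=(np.array(a)+.5)/4.5-.5+[250,165];q=(np.array(b)+.5)/3.4-.5+[235,170]
    print(k,w("top",p,z).round(4),w("side",q,z).round(4))
t=cv2.imread("pics/t5t.png");s=cv2.imread("pics/t5.png")
a=cv2.resize(t[180:275,435:525],None,fx=5,fy=5);b=cv2.resize(s[310:430,455:575],None,fx=4,fy=4)
o=np.zeros((480,800,3),np.uint8);o[:475,:400]=a[:475,:400];cv2.imwrite("pics/pant.png",a);cv2.imwrite("pics/pans.png",b)
```

```text
red [0.5172 0.0485 0.012 ] [0.5167 0.0458 0.012 ]
green [ 0.4869 -0.0331  0.012 ] [ 0.4865 -0.0362  0.012 ]
blue [ 0.5577 -0.0842  0.012 ] [ 0.5575 -0.0869  0.012 ]
yellow [ 0.557  -0.0098  0.04  ] [ 0.5553 -0.0144  0.04  ]
```

View pics/pant.png

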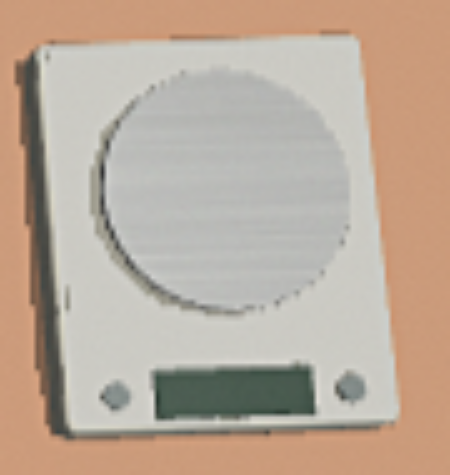

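View pics/pans.png

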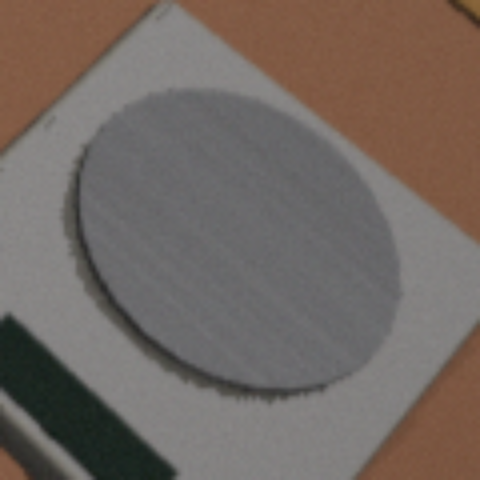

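```bash
python3 - <<'E'
from h import *
print(w("top",(480.1,217.4),.045),w("side",(514.6,369.4),.045))
E
python3 -m pendant '[[0.064,0.135,-0.003,0,0,0,0],[0.064,0.135,-0.003,0,0,0,0],[0.064,0.135,-0.003,0,0,0,0],[0.064,0.135,-0.003,0,0,0,0],[0.064,0.135,-0.003,0,0,0,0],[0.064,0.135,-0.003,0,0,0,0],[0.064,0.135,-0.003,0,0,0,0],[0.064,0.135,-0.003,0,0,0,0],[0.064,0.135,-0.003,0,0,0,0],[0.064,0.135,-0.003,0,0,0,0],[0,0,0,0,0,0,0],[0,0,0,0,0,0,0]]'
```

```text
[ 0.55364838 -0.33896451  0.045     ] [ 0.55169236 -0.34247832  0.045     ]
time: 27.25
ee_pos: [0.5538, -0.0217, 0.2201]
tcp_rot: [180.0, 1.1, -0.1]
wrist_force: [-0.7, 0.3, -0.2]
opening: 0.0854
```

```bash
python3 -m pendant '[[0.016,-0.02,0,0,0.006,0,0],[0,0,0,0,0,0,0],[0,0,0.08,0,0,0,0],[0,0,0.09,0,0,0,0],[0,0,0.09,0,0,0,0],[0,0,0.09,0,0,0,0],[0,0,0.09,0,0,0,0],[0,0,0.09,0,0,0,0],[0,0,0.05,0,0,0,0],[0,0,0,0,0,0,0]]'
```

```text
time: 28.25
ee_pos: [0.5557, -0.0056, 0.0714]
tcp_rot: [-180.0, -0.4, 0.7]
wrist_force: [-0.3, 0.0, -0.2]
opening: 0.0856
```

```bash
python3 -m pendant '[[0.008,0.03,0.04,0,0,0.004,0],[0,0.01,0.05,0,0,0,0],[0,0.006,0.05,0,0,0,0],[0,0,0.04,0,0,0,0],[0,0,0,0,0,0,0],[0,0,0,0,0,0,0]]'
```

```text
time: 28.85
ee_pos: [0.5596, -0.0176, 0.0253]
tcp_rot: [-180.0, -0.6, -0.1]
wrist_force: [-0.6, -0.2, -0.0]
opening: 0.0852
```

```bash
python3 -m pendant '[[-0.006,-0.018,0.03,0,-0.003,0,0],[0,0,0.025,0,0,0,0],[0,0,0.006,0,0,0,0],[0,0,0,0,0,0,0]]';python3 - <<'E'
from h import *
cv2.imwrite("pics/t6.png",cv2.resize(cv2.cvtColor(bot.camera("side"),cv2.COLOR_RGB2BGR)[140:310,250:480],None,fx=3.4,fy=3.4))
E
```

```text
time: 29.25
ee_pos: [0.5586, -0.0125, 0.0095]
tcp_rot: [-180.0, -0.0, -0.0]
wrist_force: [0.6, -0.5, 0.3]
opening: 0.0856
```

View pics/t6.png

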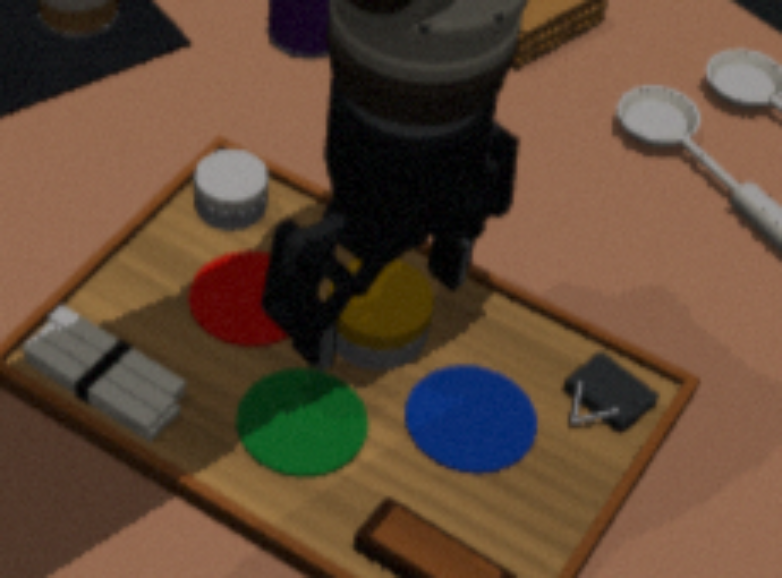

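The tin at (385,300) is between the open fingers. Closing.

```bash
python3 -m pendant '[[0,0,0,0,0,0,0.3],[0,0,0,0,0,0,0.3],[0,0,0,0,0,0,0.5],[0,0,0,0,0,0,0.5],[0,0,0,0,0,0,0.8],[0,0,0,0,0,0,0.8],[0,0,0,0,0,0,0.8]]' 40
```

```text
time: 30.0
ee_pos: [0.559, -0.0126, 0.0104]
tcp_rot: [-180.0, -0.1, -0.1]
wrist_force: [-0.1, 0.4, -0.6]
opening: 0.0552
```

```bash
python3 -m pendant '[[0,0,-0.06,0,0,0,0.8],[0,0,-0.1,0,0,0,0.8],[0,0,-0.1,0,0,0,0.8],[0,0,-0.1,0,0,0,0.8],[0,0,-0.1,0,0,0,0.8],[0,0,-0.06,0,0,0,0.8],[0,0,0,0,0,0,0.8]]' 40; python3 -m pendant '[[0,0.06,-0.003,0,0,0,0.8],[0,0.13,-0.005,0,0,0,0.8],[0,0.13,-0.005,0,0,0,0.8],[0,0.13,-0.005,0,0,0,0.8],[0,0.13,-0.005,0,0,0,0.8],[0,0.13,-0.005,0,0,0,0.8],[0,0.13,-0.005,0,0,0,0.8],[0,0.13,-0.005,0,0,0,0.8],[0,0.13,-0.005,0,0,0,0.8],[0,0.13,-0.005,0,0,0,0.8],[0,0.06,0,0,0,0,0.8],[0,0,0,0,0,0,0.8]]'
```

```text
time: 30.7
ee_pos: [0.558, -0.0127, 0.1513]
tcp_rot: [-180.0, -0.2, -0.1]
wrist_force: [0.9, -0.1, -1.8]
opening: 0.055
time: 31.9
ee_pos: [0.5508, -0.3544, 0.1538]
tcp_rot: [-179.7, 0.5, -0.0]
wrist_force: [-0.6, -0.5, -1.1]
opening: 0.0547
```

```bash
python3 -m pendant '[[0.012,-0.04,0,0,0.003,0,0.8],[0,0,0,0,0,0,0.8],[0,0,0.07,0,0,0,0.8],[0,0,0.08,0,0,0,0.8],[0,0,0.08,0,0,0,0.8],[0,0,0.06,0,0,0,0.8],[0,0,0,0,0,0,0.8],[0,0,0,0,0,0,0.8]]'
```

```text
time: 32.7
ee_pos: [0.5553, -0.3347, 0.0803]
tcp_rot: [-179.7, -0.2, 0.5]
wrist_force: [0.3, -0.4, -1.3]
opening: 0.0547
```

```bash
python3 -m pendant '[[-0.004,0.022,0.04,0,0,0.003,0.8],[0,0,0.04,0,0,0,0.8],[0,0,0.03,0,0,0,0.8],[0,0,0.01,0,0,0,0.8],[0,0,0,0,0,0,0.8],[0,0,0,0,0,0,0.8]]'
```

```text
time: 33.3
ee_pos: [0.5553, -0.341, 0.05]
tcp_rot: [-179.8, -0.3, -0.1]
wrist_force: [-0.1, 0.3, -1.4]
opening: 0.0544
```

```bash
python3 -m pendant '[[-0.004,0,0.012,0,0,0,0.8],[0,0,0.008,0,0,0,0.8],[0,0,0,0,0,0,0.8],[0,0,0,0,0,0,0.8]]';python3 - <<'E'
from h import *
cv2.imwrite("pics/t7.png",cv2.resize(cv2.cvtColor(bot.camera("side"),cv2.COLOR_RGB2BGR)[280:460,400:620],None,fx=3.2,fy=3.2))
E
```

```text
time: 33.7
ee_pos: [0.5547, -0.3412, 0.0457]
tcp_rot: [-179.8, -0.4, -0.1]
wrist_force: [-0.4, 0.6, -1.2]
opening: 0.0546
```

View pics/t7.png

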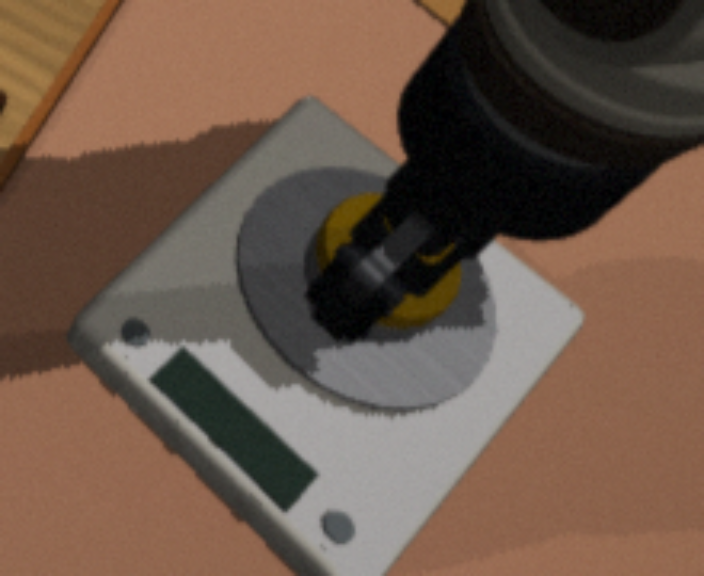

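The yellow lid spans about (315–463, 193–327) in the crop and sits over the pan. I'll check the centring before letting go.

```bash
python3 - <<'E'
from h import *
print(w("side",(521.4,361.1),.075),w("side",(514.6,369.4),.045))
E
python3 -m pendant '[[0,0,0.006,0,0,0,0.8],[0,0,0,0,0,0,0.8]]'
```

```text
[ 0.54960202 -0.3418162   0.075     ] [ 0.55169236 -0.34247832  0.045     ]
time: 33.95
ee_pos: [0.5549, -0.3413, 0.046]
tcp_rot: [-179.9, -0.5, -0.1]
wrist_force: [0.1, -0.1, -0.6]
opening: 0.055
```

Centred to about 2 mm and in contact with the pan. Releasing.

```bash
python3 -m pendant '[[0,0,0,0,0,0,0.2],[0,0,0,0,0,0,0],[0,0,0,0,0,0,0],[0,0,0,0,0,0,0],[0,0,0,0,0,0,0],[0,0,-0.06,0,0,0,0],[0,0,-0.12,0,0,0,0],[0,0,-0.12,0,0,0,0],[0,0,-0.12,0,0,0,0],[0,0,-0.12,0,0,0,0],[0,0,-0.1,0,0,0,0],[0,0,0,0,0,0,0]]';python3 - <<'E'
from h import *
cv2.imwrite("pics/t8.png",cv2.cvtColor(bot.camera("side"),cv2.COLOR_RGB2BGR))
E
```

```text
time: 35.15
ee_pos: [0.5526, -0.3412, 0.218]
tcp_rot: [-179.9, -0.6, -0.1]
wrist_force: [0.1, 0.1, 0.6]
opening: 0.085
```

View pics/t8.png

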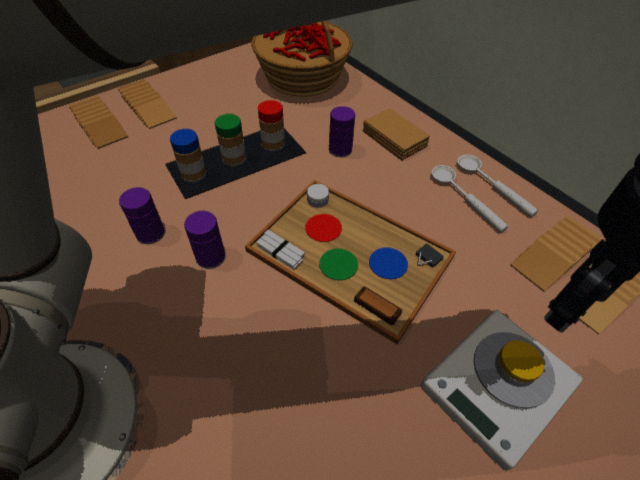

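The tin rests flat on the pan at (522,360), and the canisters still stand on the mat. Blue goes back first.

```bash
python3 -m pendant '[[-0.038,-0.165,-0.005,0,0,0,0],[-0.038,-0.165,-0.005,0,0,0,0],[-0.038,-0.165,-0.005,0,0,0,0],[-0.038,-0.165,-0.005,0,0,0,0],[-0.038,-0.165,-0.005,0,0,0,0],[-0.038,-0.165,-0.005,0,0,0,0],[-0.038,-0.165,-0.005,0,0,0,0],[-0.038,-0.165,-0.005,0,0,0,0],[-0.038,-0.165,-0.005,0,0,0,0],[-0.038,-0.165,-0.005,0,0,0,0]]';python3 -m pendant '[[-0.038,-0.165,-0.005,0,0,0,0],[-0.038,-0.165,-0.005,0,0,0,0],[-0.038,-0.165,-0.005,0,0,0,0],[-0.038,-0.165,-0.005,0,0,0,0],[-0.038,-0.165,-0.005,0,0,0,0],[-0.038,-0.165,-0.005,0,0,0,0],[0,0,0,0,0,0,0],[0,0,0,0,0,0,0]]'
```

```text
time: 36.2
ee_pos: [0.4515, 0.082, 0.2201]
tcp_rot: [-179.7, 0.2, -0.6]
wrist_force: [-0.1, -0.5, -0.7]
opening: 0.0851
time: 37.0
ee_pos: [0.3881, 0.343, 0.2231]
tcp_rot: [-180.0, 0.6, -0.3]
wrist_force: [-0.5, -0.2, -1.3]
opening: 0.0855
```

```bash
python3 -m pendant '[[0.034,0.03,0,0,0.003,0,0],[0,0,0,0,0,0,0],[0,0,0.08,0,0,0,0],[0,0,0.09,0,0,0,0],[0,0,0.09,0,0,0,0],[0,0,0.09,0,0,0,0],[0,0,0.09,0,0,0,0],[0,0,0.09,0,0,0,0],[0,0,0.05,0,0,0,0],[0,0,0,0,0,0,0]]'
```

```text
time: 38.0
ee_pos: [0.4027, 0.3236, 0.0741]
tcp_rot: [-179.9, -0.2, -1.2]
wrist_force: [0.8, 0.6, 0.6]
opening: 0.0852
```

```bash
python3 -m pendant '[[-0.012,-0.018,0.04,0,0,-0.006,0],[-0.008,-0.012,0.03,0,0,0,0],[0,0,0.012,0,0,0,0],[0,0,0,0,0,0,0],[0,0,0,0,0,0,0]]'
```

```text
time: 38.5
ee_pos: [0.3991, 0.3323, 0.0552]
tcp_rot: [-179.7, -0.4, -0.1]
wrist_force: [-0.0, 0.1, 0.7]
opening: 0.0853
```

```bash
python3 -m pendant '[[-0.008,0,0.014,0,-0.002,0,0],[0,0,0,0,0,0,0],[0,0,0,0,0,0,0.5],[0,0,0,0,0,0,0.5],[0,0,0,0,0,0,0.5],[0,0,0,0,0,0,0.5],[0,0,0,0,0,0,0.8],[0,0,0,0,0,0,0.8],[0,0,0,0,0,0,0.8]]' 40; python3 -m pendant '[[0,0,-0.06,0,0,0,0.8],[0,0,-0.1,0,0,0,0.8],[0,0,-0.12,0,0,0,0.8],[0,0,-0.12,0,0,0,0.8],[0,0,-0.12,0,0,0,0.8],[0,0,-0.1,0,0,0,0.8],[0,0,0,0,0,0,0.8]]' 40
```

```text
time: 39.4
ee_pos: [0.3973, 0.3327, 0.0525]
tcp_rot: [-179.7, -0.1, -0.1]
wrist_force: [-0.9, -0.3, -1.1]
opening: 0.0512
time: 40.1
ee_pos: [0.396, 0.3307, 0.2181]
tcp_rot: [-179.7, -0.1, -0.1]
wrist_force: [-0.7, 1.1, -1.7]
opening: 0.0511
```

```bash
python3 -m pendant '[[0.03,0.07,-0.005,0,0,0,0.8],[0.056,0.145,-0.006,0,0,0,0.8],[0.056,0.145,-0.006,0,0,0,0.8],[0.056,0.145,-0.006,0,0,0,0.8],[0.056,0.145,-0.006,0,0,0,0.8],[0.056,0.145,-0.006,0,0,0,0.8],[0.056,0.145,-0.006,0,0,0,0.8],[0.056,0.145,-0.006,0,0,0,0.8],[0.056,0.145,-0.006,0,0,0,0.8],[0.056,0.145,-0.006,0,0,0,0.8],[0.056,0.145,-0.006,0,0,0,0.8],[0.03,0.07,0,0,0,0,0.8]]';python3 -m pendant '[[0,0,0,0,0,0,0.8],[0,0,0,0,0,0,0.8]]'
```

```text
time: 41.3
ee_pos: [0.5531, -0.0809, 0.2313]
tcp_rot: [-179.7, 0.1, 0.2]
wrist_force: [-0.9, 1.1, -1.9]
opening: 0.051
time: 41.5
ee_pos: [0.5531, -0.0833, 0.23]
tcp_rot: [-179.7, 0.2, -0.0]
wrist_force: [-0.2, 0.5, -1.8]
opening: 0.0516
```

```bash
python3 -m pendant '[[0.026,0.01,0.03,0,0,0,0.8],[0,0,0.08,0,0,0,0.8],[0,0,0.09,0,0,0,0.8],[0,0,0.09,0,0,0,0.8],[0,0,0.09,0,0,0,0.8],[0,0,0.09,0,0,0,0.8],[0,0,0.08,0,0,0,0.8],[0,0,0.03,0,0,0,0.8],[0,0,0,0,0,0,0.8],[0,0,0,0,0,0,0.8]]'
```

```text
time: 42.5
ee_pos: [0.5591, -0.0755, 0.0772]
tcp_rot: [-179.6, 0.2, 0.7]
wrist_force: [0.8, 0.5, -1.8]
opening: 0.0514
```

```bash
python3 -m pendant '[[0.004,0.03,0,-0.002,0,0.003,0.8],[0,0,0,0,0,0,0.8],[0,0,0.03,0,0,0,0.8],[0,0,0.018,0,0,0,0.8],[0,0,0,0,0,0,0.8],[0,0,0,0,0,0,0.8]]'
```

```text
time: 43.1
ee_pos: [0.5621, -0.0839, 0.0674]
tcp_rot: [179.9, -0.1, 0.1]
wrist_force: [-0.6, -0.3, -1.6]
opening: 0.0512
```

```bash
python3 -m pendant '[[-0.006,0,0.014,0,0,0,0.8],[0,0,0.01,0,0,0,0.8],[0,0,0.006,0,0,0,0.8],[0,0,0,0,0,0,0.8],[0,0,0,0,0,0,0.8]]'
```

```text
time: 43.6
ee_pos: [0.5607, -0.0841, 0.0607]
tcp_rot: [179.9, -0.2, 0.1]
wrist_force: [-0.4, 0.6, -1.6]
opening: 0.0512
```

Placement is within a millimetre or so. I'll lower slightly, release and look.

```bash
python3 -m pendant '[[0,0,0.006,0,0,0,0.8],[0,0,0,0,0,0,0.3],[0,0,0,0,0,0,0],[0,0,0,0,0,0,0],[0,0,0,0,0,0,0],[0,0,-0.06,0,0,0,0],[0,0,-0.12,0,0,0,0],[0,0,-0.12,0,0,0,0],[0,0,-0.12,0,0,0,0],[0,0,-0.12,0,0,0,0],[0,0,-0.12,0,0,0,0],[0,0,0,0,0,0,0]]';python3 - <<'E'
from h import *
cv2.imwrite("pics/t9.png",cv2.cvtColor(bot.camera("side"),cv2.COLOR_RGB2BGR))
E
```

```text
time: 44.8
ee_pos: [0.559, -0.0836, 0.2372]
tcp_rot: [179.9, -0.3, 0.1]
wrist_force: [-0.6, 0.4, 0.6]
opening: 0.0851
```

View pics/t9.png

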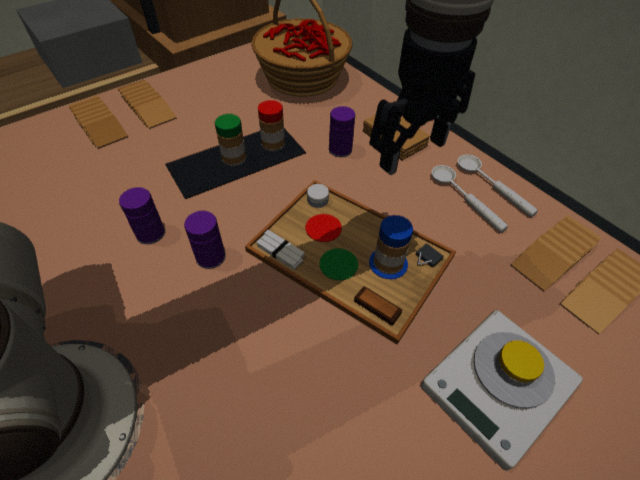

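Blue stands on its mark at (390,255) with an even rim. Green is next.

```bash
python3 -m pendant '[[-0.026,-0.155,-0.003,0,0,0,0],[-0.026,-0.155,-0.003,0,0,0,0],[-0.026,-0.155,-0.003,0,0,0,0],[-0.026,-0.155,-0.003,0,0,0,0],[-0.026,-0.155,-0.003,0,0,0,0],[-0.026,-0.155,-0.003,0,0,0,0],[-0.026,-0.155,-0.003,0,0,0,0],[-0.026,-0.155,-0.003,0,0,0,0],[-0.026,-0.155,-0.003,0,0,0,0],[-0.026,-0.155,-0.003,0,0,0,0],[0,0,0,0,0,0,0],[0,0,0,0,0,0,0]]'
```

```text
time: 46.05
ee_pos: [0.487, 0.3172, 0.2345]
tcp_rot: [179.6, 0.4, -0.0]
wrist_force: [0.8, -0.2, -0.3]
opening: 0.0852
```

```bash
python3 -m pendant '[[0.006,-0.04,0,0.002,0.002,0,0],[0,0,0,0,0,0,0],[0,0,0.08,0,0,0,0],[0,0,0.09,0,0,0,0],[0,0,0.09,0,0,0,0],[0,0,0.09,0,0,0,0],[0,0,0.09,0,0,0,0],[0,0,0.09,0,0,0,0],[0,0,0.08,0,0,0,0],[0,0,0,0,0,0,0],[0,0,0,0,0,0,0]]'
```

```text
time: 47.15
ee_pos: [0.4925, 0.3192, 0.0785]
tcp_rot: [-179.9, -0.2, -0.8]
wrist_force: [0.0, 0.1, 0.8]
opening: 0.0853
```

```bash
python3 -m pendant '[[-0.01,-0.012,0.04,0,0,-0.004,0],[-0.006,-0.01,0.04,0,0,0,0],[0,0,0.02,0,0,0,0],[0,0,0.006,0,0,0,0],[0,0,0,0,0,0,0],[0,0,0,0,0,0,0]]'
```

```text
time: 47.75
ee_pos: [0.4899, 0.3258, 0.0533]
tcp_rot: [-179.8, -0.4, -0.0]
wrist_force: [1.5, 0.7, -0.2]
opening: 0.0852
```

```bash
python3 -m pendant '[[-0.005,0.006,0.012,0,-0.002,0,0],[0,0,0,0,0,0,0],[0,0,0,0,0,0,0.5],[0,0,0,0,0,0,0.5],[0,0,0,0,0,0,0.5],[0,0,0,0,0,0,0.5],[0,0,0,0,0,0,0.8],[0,0,0,0,0,0,0.8],[0,0,0,0,0,0,0.8]]' 40; python3 -m pendant '[[0,0,-0.06,0,0,0,0.8],[0,0,-0.1,0,0,0,0.8],[0,0,-0.12,0,0,0,0.8],[0,0,-0.12,0,0,0,0.8],[0,0,-0.12,0,0,0,0.8],[0,0,-0.1,0,0,0,0.8],[0,0,0,0,0,0,0.8]]' 40
```

```text
time: 48.65
ee_pos: [0.489, 0.3243, 0.0509]
tcp_rot: [-179.7, -0.1, -0.0]
wrist_force: [-0.1, 0.1, 0.6]
opening: 0.0512
time: 49.35
ee_pos: [0.4874, 0.3228, 0.2169]
tcp_rot: [-179.7, -0.1, -0.0]
wrist_force: [-0.4, 0.2, -0.5]
opening: 0.0509
```

```bash
python3 -m pendant '[[0,0.06,-0.005,0,0,0,0.8],[0,0.14,-0.008,0,0,0,0.8],[0,0.14,-0.008,0,0,0,0.8],[0,0.14,-0.008,0,0,0,0.8],[0,0.14,-0.008,0,0,0,0.8],[0,0.14,-0.008,0,0,0,0.8],[0,0.14,-0.008,0,0,0,0.8],[0,0.14,-0.008,0,0,0,0.8],[0,0.14,-0.008,0,0,0,0.8],[0,0.14,-0.008,0,0,0,0.8],[0,0.06,0,0,0,0,0.8],[0,0,0,0,0,0,0.8]]'
```

```text
time: 50.55
ee_pos: [0.4792, -0.0425, 0.2282]
tcp_rot: [-180.0, 0.6, -0.0]
wrist_force: [0.2, 0.5, -1.3]
opening: 0.0508
```

```bash
python3 -m pendant '[[0.036,-0.01,0.03,0,0.003,0,0.8],[0,0,0.08,0,0,0,0.8],[0,0,0.09,0,0,0,0.8],[0,0,0.09,0,0,0,0.8],[0,0,0.09,0,0,0,0.8],[0,0,0.09,0,0,0,0.8],[0,0,0.08,0,0,0,0.8],[0,0,0.03,0,0,0,0.8],[0,0,0,0,0,0,0.8],[0,0,0,0,0,0,0.8]]'
```

```text
time: 51.55
ee_pos: [0.4879, -0.032, 0.0707]
tcp_rot: [-179.9, 0.1, 0.4]
wrist_force: [0.8, -0.8, -0.4]
opening: 0.0515
```

```bash
python3 -m pendant '[[0.004,0.012,0,0,0,0.002,0.8],[0,0,0.018,0,0,0,0.8],[0,0,0.014,0,0,0,0.8],[0,0,0,0,0,0,0.8],[0,0,0,0,0,0,0.8]]'
```

```text
time: 52.05
ee_pos: [0.4909, -0.0352, 0.0649]
tcp_rot: [-179.9, -0.2, 0.0]
wrist_force: [0.3, -0.1, -1.9]
opening: 0.0511
```

```bash
python3 -m pendant '[[-0.006,0,0.014,0,0,0,0.8],[0,0,0.01,0,0,0,0.8],[0,0,0.004,0,0,0,0.8],[0,0,0,0,0,0,0.8],[0,0,0,0,0,0,0.8]]'
```

```text
time: 52.55
ee_pos: [0.4897, -0.0355, 0.059]
tcp_rot: [-179.9, -0.3, 0.0]
wrist_force: [-0.3, 1.5, -2.1]
opening: 0.0513
```

```bash
python3 -m pendant '[[0,0,0.006,0,0,0,0.8],[0,0,0,0,0,0,0.3],[0,0,0,0,0,0,0],[0,0,0,0,0,0,0],[0,0,0,0,0,0,0],[0,0,-0.06,0,0,0,0],[0,0,-0.12,0,0,0,0],[0,0,-0.12,0,0,0,0],[0,0,-0.12,0,0,0,0],[0,0,-0.12,0,0,0,0],[0,0,-0.12,0,0,0,0],[0,0,0,0,0,0,0]]';python3 -m pendant '[[0.036,-0.138,-0.003,0,0,0,0],[0.036,-0.138,-0.003,0,0,0,0],[0.036,-0.138,-0.003,0,0,0,0],[0.036,-0.138,-0.003,0,0,0,0],[0.036,-0.138,-0.003,0,0,0,0],[0.036,-0.138,-0.003,0,0,0,0],[0.036,-0.138,-0.003,0,0,0,0],[0.036,-0.138,-0.003,0,0,0,0],[0.036,-0.138,-0.003,0,0,0,0],[0.036,-0.138,-0.003,0,0,0,0],[0,0,0,0,0,0,0],[0,0,0,0,0,0,0]]'
```

```text
time: 53.75
ee_pos: [0.4876, -0.0356, 0.2351]
tcp_rot: [-179.9, -0.4, 0.0]
wrist_force: [0.4, 0.3, -0.8]
opening: 0.0854
time: 54.95
ee_pos: [0.5799, 0.3225, 0.2485]
tcp_rot: [-180.0, -0.6, -0.1]
wrist_force: [-0.3, 0.1, 1.3]
opening: 0.0855
```

```bash
python3 -m pendant '[[0.012,0.012,0.03,0,-0.003,0,0],[0,0,0.08,0,0,0,0],[0,0,0.09,0,0,0,0],[0,0,0.09,0,0,0,0],[0,0,0.09,0,0,0,0],[0,0,0.09,0,0,0,0],[0,0,0.09,0,0,0,0],[0,0,0.08,0,0,0,0],[0,0,0.02,0,0,0,0],[0,0,0,0,0,0,0]]';python3 - <<'E'
from h import *
cv2.imwrite("pics/t10.png",cv2.cvtColor(bot.camera("side"),cv2.COLOR_RGB2BGR))
E
```

```text
time: 55.95
ee_pos: [0.5836, 0.3051, 0.0788]
tcp_rot: [-180.0, 0.0, -0.9]
wrist_force: [0.3, 0.2, 0.4]
opening: 0.0854
```

View pics/t10.png

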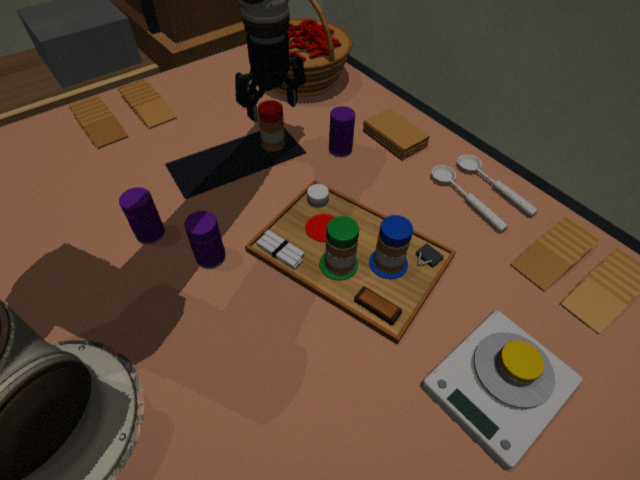

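Green (340,255) and blue (391,250) are back on their marks, and the tin is on the pan. The gripper straddles red.

```bash
python3 -m pendant '[[0,-0.022,0.04,0,0,-0.004,0],[0,-0.012,0.04,0,0,0,0],[0,0,0.022,0,0,0,0],[0,0,0.006,0,0,0,0],[0,0,0,0,0,0,0],[0,0,0,0,0,0,0]]'
```

```text
time: 56.6
ee_pos: [0.5853, 0.3151, 0.0533]
tcp_rot: [-179.9, -0.2, -0.1]
wrist_force: [-0.2, -0.5, -0.3]
opening: 0.0853
```

```bash
python3 -m pendant '[[-0.007,0.004,0.012,0,0,0,0],[0,0,0,0,0,0,0],[0,0,0,0,0,0,0.5],[0,0,0,0,0,0,0.5],[0,0,0,0,0,0,0.5],[0,0,0,0,0,0,0.5],[0,0,0,0,0,0,0.8],[0,0,0,0,0,0,0.8],[0,0,0,0,0,0,0.8]]' 40; python3 -m pendant '[[0,0,-0.06,0,0,0,0.8],[0,0,-0.1,0,0,0,0.8],[0,0,-0.12,0,0,0,0.8],[0,0,-0.12,0,0,0,0.8],[0,0,-0.12,0,0,0,0.8],[0,0,-0.1,0,0,0,0.8],[0,0,0,0,0,0,0.8]]' 40
```

```text
time: 57.5
ee_pos: [0.5837, 0.3141, 0.0512]
tcp_rot: [-179.8, -0.3, -0.1]
wrist_force: [1.1, 0.2, 0.6]
opening: 0.0513
time: 58.2
ee_pos: [0.5814, 0.3127, 0.2158]
tcp_rot: [-179.9, -0.2, -0.1]
wrist_force: [-0.0, -0.2, -1.7]
opening: 0.0513
```

```bash
python3 -m pendant '[[-0.015,0.06,-0.005,0,0,0,0.8],[-0.03,0.127,-0.008,0,0,0,0.8],[-0.03,0.127,-0.008,0,0,0,0.8],[-0.03,0.127,-0.008,0,0,0,0.8],[-0.03,0.127,-0.008,0,0,0,0.8],[-0.03,0.127,-0.008,0,0,0,0.8],[-0.03,0.127,-0.008,0,0,0,0.8],[-0.03,0.127,-0.008,0,0,0,0.8],[-0.015,0.06,0,0,0,0,0.8],[0,0,0,0,0,0,0.8],[0,0,0,0,0,0,0.8]]'
```

```text
time: 59.3
ee_pos: [0.511, 0.0453, 0.2205]
tcp_rot: [179.8, 0.5, -0.1]
wrist_force: [0.4, -0.0, -1.8]
opening: 0.0515
```

```bash
python3 -m pendant '[[0.025,0.01,0.03,0,0.003,0,0.8],[0,0,0.08,0,0,0,0.8],[0,0,0.09,0,0,0,0.8],[0,0,0.09,0,0,0,0.8],[0,0,0.09,0,0,0,0.8],[0,0,0.09,0,0,0,0.8],[0,0,0.07,0,0,0,0.8],[0,0,0.02,0,0,0,0.8],[0,0,0,0,0,0,0.8],[0,0,0,0,0,0,0.8]]'
```

```text
time: 60.3
ee_pos: [0.5188, 0.0483, 0.0676]
tcp_rot: [179.8, 0.1, 0.4]
wrist_force: [0.3, 0.4, -1.8]
opening: 0.0512
```

```bash
python3 -m pendant '[[-0.004,0.008,0.008,0.001,0,0.002,0.8],[0,0,0.012,0,0,0,0.8],[0,0,0.008,0,0,0,0.8],[0,0,0,0,0,0,0.8],[0,0,0,0,0,0,0.8]]'
```

```text
time: 60.8
ee_pos: [0.5195, 0.0464, 0.0629]
tcp_rot: [-179.9, -0.2, 0.1]
wrist_force: [0.4, 0.2, -1.7]
opening: 0.0517
```

```bash
python3 -m pendant '[[-0.006,0,0.012,0,0,0,0.8],[0,0,0.006,0,0,0,0.8],[0,0,0,0,0,0,0.8],[0,0,0,0,0,0,0.8]]'
```

```text
time: 61.2
ee_pos: [0.518, 0.0462, 0.0592]
tcp_rot: [-179.9, -0.3, 0.0]
wrist_force: [0.3, -0.8, -2.5]
opening: 0.0512
```

Release, rise, then move back out of the top camera's view for the final checks.

```bash
python3 -m pendant '[[0,0,0.006,0,0,0,0.8],[0,0,0,0,0,0,0.3],[0,0,0,0,0,0,0],[0,0,0,0,0,0,0],[0,0,0,0,0,0,0],[0,0,-0.06,0,0,0,0],[0,0,-0.12,0,0,0,0],[0,0,-0.12,0,0,0,0],[0,0,-0.12,0,0,0,0],[0,0,-0.12,0,0,0,0],[0,0,-0.12,0,0,0,0],[0,0,0,0,0,0,0]]';python3 -m pendant '[[-0.06,-0.14,-0.008,0,0,0,0],[-0.06,-0.14,-0.008,0,0,0,0],[-0.06,-0.14,-0.008,0,0,0,0],[-0.06,-0.14,-0.008,0,0,0,0],[-0.06,-0.14,-0.008,0,0,0,0],[-0.06,-0.14,-0.008,0,0,0,0],[-0.06,-0.14,-0.008,0,0,0,0],[-0.06,-0.14,-0.008,0,0,0,0],[-0.06,-0.14,-0.008,0,0,0,0],[0,0,0,0,0,0,0],[0,0,0,0,0,0,0]]';python3 - <<'E'
from h import *
im=cv2.cvtColor(bot.camera("top"),cv2.COLOR_RGB2BGR);cv2.imwrite("pics/f0.png",im)
cv2.imwrite("pics/fc.png",cv2.resize(im[165:300,250:425],None,fx=4.5,fy=4.5,interpolation=cv2.INTER_CUBIC))
cv2.imwrite("pics/fp.png",cv2.resize(im[180:275,435:525],None,fx=5,fy=5))
cv2.imwrite("pics/fs.png",cv2.cvtColor(bot.camera("side"),cv2.COLOR_RGB2BGR))
E
```

```text
time: 62.4
ee_pos: [0.5162, 0.046, 0.2362]
tcp_rot: [-179.9, -0.5, 0.0]
wrist_force: [-0.1, 0.3, 0.2]
opening: 0.0854
time: 63.5
ee_pos: [0.375, 0.3718, 0.2591]
tcp_rot: [-179.8, -0.7, -0.1]
wrist_force: [-0.7, 0.1, -0.2]
opening: 0.0853
```

View pics/fc.png

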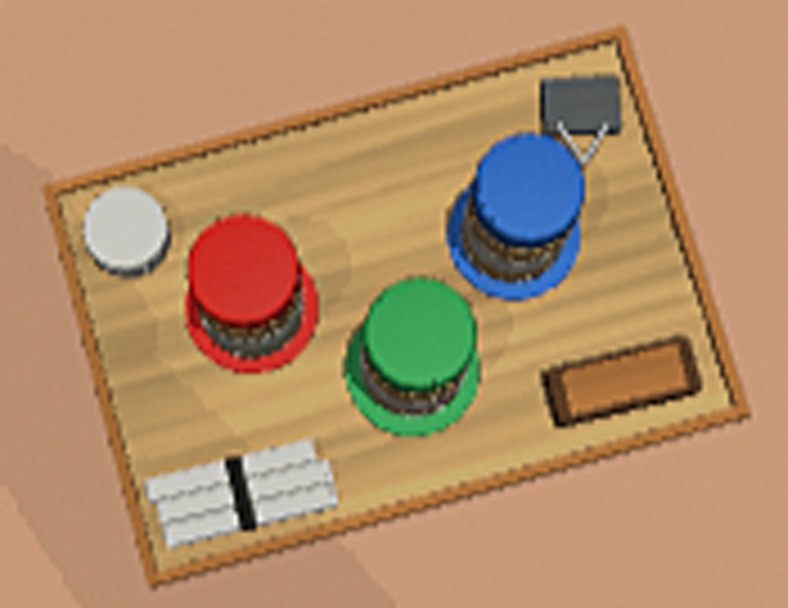

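View pics/fp.png

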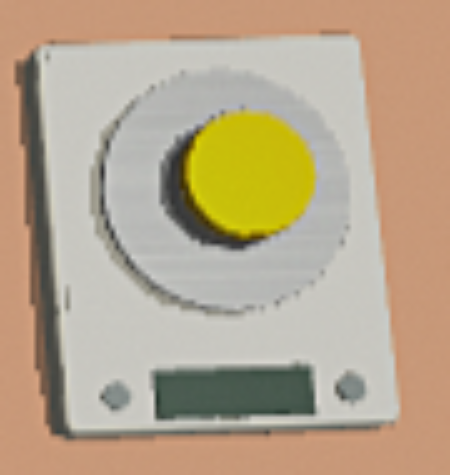

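View pics/fs.png

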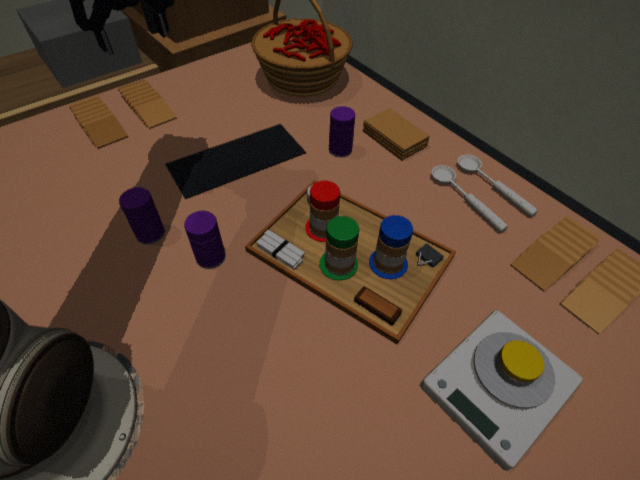

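Lid centres in the crop against the start: red (244,269) unchanged, green (420,333), and blue (529,188), about 2 mm off. The white tin is unchanged at (126,229). One last numeric check on the tin, then hand in.

Run:
```python
from h import *
print(w("top",(484.6,214.5),.075),w("top",(480.1,217.4),.045))
bot.job_done()
```

```text
[ 0.55312137 -0.33828841  0.075     ] [ 0.55364838 -0.33896451  0.045     ]
the job is handed in; nothing more can be done
```

The job is handed in after about 63.6 s of the 141 s allowed. I stood the red, green and blue canisters on the side mat, set the yellow-lidded tin on the scale pan, then returned each canister to its own mark.

My last checks:
- **Tin:** it lies flat and let go. The final top view puts its centre within about 1 mm of the pan's centre, and an earlier side-camera check, before release, put it within about 2 mm.
- **Canisters:** all three stand upright. Their lids match their starting positions, with red unchanged, green within about 1 mm and blue about 2 mm off.
- **White tin and arm:** the white-lidded tin shows no shift, and the gripper is empty and clear of everything.

No check failed. The two cameras disagreed by about 3–4 mm in y, so I averaged them and returned the canisters to the tool positions recorded when I first picked them up. The interface gave no verdict on the hand-in.

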